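# Put the washed citrus juicer back together: sieve, cone, cover

## Task

The small cordless citrus juicer has been washed; put it back together where it stands: first the grey sieve over the drive post with its two tabs down in the two gaps of the jug's rim, then the orange cone, turned on the post until it drops fully home onto the square drive, and last the clear cover, sitting level on the rim. Work gently and by feel: the juicer is charged, and pushing its drive post in starts the motor, which must not happen. Let go of everything and do not shift the tumbler, the toy frog or the teether.

Things in the scene. Friction and masses are not known exactly. Their poses are not given: they have to be found in the camera images.
- juicer: White citrus juicer, fixed, upright. Origin: on the drive post's axis at counter height; x to the loop handle (87 mm out), -x pouring spout. Round, 112 mm across. Jug wall top 72 mm; rim bead 7 mm thick, centre line 54 mm from the axis, rises to 78.5 mm, broken by two gaps 18 mm clear at +y and -y. Inside, a grey tower 36 mm across, top 64 mm (sieve's seat), spigot 22.4 mm across on it to 71 mm.
- post_shoulder (a point): On the juicer's steel drive post, on its axis, where the 16 x 16 mm square part ends, 110 mm above the counter (less what it is pushed in). Above it a round pilot pin, 8 mm across, domed, to 126 mm. The square stands turned at any angle, which this reading does not show; the post resists turning with 0.25 N m.
- press_switch (a joint): How far the drive post is pushed down into the juicer, m: 0 at rest, 0.005 at its stop; spring of 4 N per mm. The motor starts at 0.003 (about 12 N).
- sieve_center (a point): Grey sieve, loose, 80 g. Point on its axis, 16 mm above its underside; y along its two tabs. Plate and 12 mm wall 94 mm across; grasp the central chimney, 33 mm across, bore 26 mm, top 32 mm above the underside. Tabs 13 mm wide, to 56.5 mm from the axis, undersides 9 mm up. Home: underside at 64 mm, point at 80 mm; with tabs on the bead 5.5 mm too high. Either way round is right.
- cone_center (a point): Orange hollow cone, loose, 90 g. Point on its axis 32 mm above its underside, tip at 64. Flange 64 mm across to 4 mm; grasp the round part, 50 mm (53 over ribs), 7 to 34 mm up. Inside: square socket 18.4 mm, sides along x and y, from 28 to 38 mm up, then a 10 mm bore. Home: point at 104 mm, held by the post alone. Out of line it stands on the square, at 114 mm; goes on at any quarter turn, +-9 deg.
- cover_knob (a point): Clear dome cover, loose, 120 g. Point on its axis in its orange knob, 88 mm above its lower edge. Edge 126 mm across; knob 26 mm across from 84 to 96 mm above the edge, on an 18 mm neck; dome 84 mm across at the top, 75 mm high. Any turn is right. Home: its inner step rests on the rim bead, lower edge about 70.5 mm and this point 158.5 mm above the counter.
- tumbler: Clear glass tumbler, 81 mm across and 91 mm high, bystander; origin under its centre.
- frog: Green toy frog, 68 mm across and 38 mm high, bystander; origin under its centre.
- teether: Green teething ring, 74 mm across and 14 mm high, bystander; origin under its centre.

How it is judged (in metres and radians):
On the way, in this order (a step that is already met when the one before it is completed fails the run):
1. the sieve is home on the tower, level, both tabs in the gaps of the rim, let go (horizontal distance between sieve_center and juicer below 0.004 m and z of sieve_center in the frame of juicer between 0.076 and 0.0825 m and angle between sieve_center's own z axis and vertical below 0.04 rad and angle between the y axis of sieve_center and the y axis of juicer, either way round below 0.12 rad and contact force between the fingers and sieve below 0.1 N), for 0.2 s.
2. with the sieve home, the cone is fully home on the square drive and let go (horizontal distance between each of sieve_center, cone_center and juicer below 0.004 m and z of sieve_center in the frame of juicer between 0.076 and 0.0825 m and angle between sieve_center's own z axis and vertical below 0.04 rad and angle between the y axis of sieve_center and the y axis of juicer, either way round below 0.12 rad and z of cone_center in the frame of juicer between 0.1 and 0.107 m and angle between cone_center's own z axis and vertical below 0.06 rad and contact force between the fingers and cone below 0.1 N), for 0.2 s.
At the end, for the whole second after the job is handed in: On the juicer's axis and level: sieve home (4 mm, at most 2.5 mm high, 0.04 rad) with tabs in the gaps (0.12 rad); cone home on the drive (4 mm, at most 3 mm high, 0.06 rad); cover on the rim (5 mm, 4 mm in height, 0.05 rad). All at rest, drive post pushed in under 2 mm (horizontal distance between each of sieve_center, cone_center and juicer below 0.004 m and z of sieve_center in the frame of juicer between 0.076 and 0.0825 m and angle between sieve_center's own z axis and vertical below 0.04 rad and angle between the y axis of sieve_center and the y axis of juicer, either way round below 0.12 rad and z of cone_center in the frame of juicer between 0.1 and 0.107 m and angle between cone_center's own z axis and vertical below 0.06 rad and horizontal distance between cover_knob and juicer below 0.005 m and z of cover_knob in the frame of juicer between 0.1545 and 0.1625 m and angle between cover_knob's own z axis and vertical below 0.05 rad and linear speed of each of cover, cone below 0.02 m/s and value of joint press_switch below 0.002 m); the robot touches nothing.
It fails at once if the drive post is pushed in by 3 mm or more: the motor starts (value of joint press_switch above 0.003 m).
It fails at once if the tumbler is shifted by more than 30 mm (distance of tumbler from where it was at the start of the episode above 0.03 m).
It fails at once if the frog is shifted by more than 30 mm (distance of frog from where it was at the start of the episode above 0.03 m).
It fails at once if the teether is shifted by more than 30 mm (distance of teether from where it was at the start of the episode above 0.03 m).
It also fails if it takes over 72 s, if anything falls off the work surface, if the arm or the gripper's body presses on something with over 40 N, if the wrist force passes 120 N, or if a joint passes its speed limit or range.

## Robot

A 6-joint arm with a two-finger parallel gripper is mounted at the origin on a cart in front of the work surface, level with it; the furniture and walls round the work are solid. World frame = base frame: x ahead of the robot, y to its left, z up, the work surface at z = 0. Lengths are in m, angles in degrees, forces in N, time in s.
With the tool pointing down it reaches from about 0.25 to 0.725 m from the base axis. Payload 9.7 kg.
Tool frame: the origin (TCP) lies at the very end of the fingers, on their centre line; the grasp point (between the pads) lies 19 mm behind it; z points along the fingers, y is the line along which they close (so a half turn about z gives the same grasp; the last joint's range is limited). The gripper opens to 85 mm and grips with 20 to 120 N. Pads are 22 mm wide; open, the fingers measure 114 mm over their backs; the gripper's body (76 mm by 85 mm) begins 54 mm behind the grasp point. The pads swing forward as they close: fully open they stand 13 mm farther back than shut.
Start: joints at [0, 4.979, 10.078, 95.1, 0, 90], TCP at [0.55, -0, 0.231] pointing down, gripper open.
Joint ranges: [-179.16, 179.16], [-48.56, 103.87], [-65.8, 70.77], [-126.05, 130.52], [-82.76, 87.17], [-180, 180]. Speed limits (degrees/s): [127.2, 127.2, 147.25, 180, 180, 180].

## Interface

Orientations are given as [roll, pitch, yaw] about the fixed x, y, z axes, in that order (R = Rz(yaw) Ry(pitch) Rx(roll)).
In Python, from workcell import bot gives the robot as it stands.
- The arm moves only by the tool arm_command, never from a script. Its argument "series" is a list of rows, each a list of 4 numbers: the shift along the tool's x, y, z in m, then the turn about the tool's z in rad. A call has exactly 5 rows; each row is the pose to reach, as a shift and turn from the pose commanded when the call began, along the tool's axes at that moment; what a row does not reach only later rows make up. A row lasts 1/10 s, in which the tool goes at most 50 mm and 8.59 degrees, less where a joint would pass 70% of its speed; a pose out of reach is approached as far as the arm can. A call with a gripper value outside its range is refused whole. "hand" is the finger opening in m, from 0 to 0.0854, set as the call begins (left out, the last holds). The fingers move at their own pace and stop on an object; "grip_force" is the grip in N (left out, the last holds). Time passes only in rows, so rows that repeat a pose let the fingers close, or fill a call up. It gives the time, the measured TCP pose, the force, the opening and the grip force at its end, in the units of the state.
- bot.get_obs(): the state, without advancing time (a new reading comes with each control period).
- bot.camera(name): name is "scene" or "side" or "wrist"; returns a dict with "color" (420x560x3 uint8, blue, green, red), "camera_matrix" (3x3 intrinsics, pixels), "xyz" and "orientation" of the camera in the world; the wrist camera has in their place "T_tool_cam" (4x4, takes a point from camera to tool coordinates, whose origin is the TCP and whose axes are the flange's). Camera axes: x right, y up, looking along -z (the intrinsics and any distortion apply to the point x, -y, -z); pixel columns grow to the right and rows downward; lengths in m; the calibration is good to about 2 mm. A picture is of the moment at which its call begins: read the wrist's pose just before it. There is no depth.
- bot.job_done(): hands the job in; it is judged then, once.
Trained networks look in the newest picture that a camera, given by its name, has taken for a name from the list of things; names that differ only in an ending like _2 or _b are one class to them, and where a whole thing is asked for, a point or a joint stands for the part that bears it (a point fixed in the world has none). Each returns a list of dicts, best first, with "confidence" (0 to 1); they miss things now and then, are a little off and sometimes report something else, mostly with a low value. They report only what shows in the picture. A call takes as long as a camera call.
- bot.find_in(camera, target): "location" ([column, row] in pixels, amid what is visible of it).
- bot.mark_of(camera, target): "location" ([column, row] in pixels: a listed point, or the origin of a listed thing).
The state is a dict: "time": time; "q": joint angles; "qd": joint speeds; "joint_efforts": joint torques, N m; "ee_pos": TCP position; "tcp_rot": TCP orientation; "wrist_force": force on the tool from outside, world axes, zero at the start; "torque": the same for the moment, N m; "opening": finger opening in m; "grasp_force": force on a finger pad.
Only numpy, scipy, OpenCV 4.12 (cv2) and the standard library are available. Lean on these libraries where they do the work, as an engineer would, in place of code of your own. Each camera call takes 0.05 s, during which the arm holds its last target. There are 200 camera calls.

## Working session

There is one attempt and no reset: what is moved stays moved. The work goes in short steps, Python scripts to look and compute and a tool call to move; the robot and the scene stay as the last step left them, time stands still between calls to the robot, and variables do not carry over. Pictures are saved under pics/ and viewed, at most 10 in all, crops included, and the job is handed in when it is done.

Besides the shell and the picture viewer there is one more tool, called after "Request:" in YAML: its name, and indented under it one key for each argument. arm_command: Moves the arm, as the interface text tells. Its arguments: {"type":"object","properties":{"series":{"type":"array"},"hand":{"type":"number"},"grip_force":{"type":"number"}},"required":["series"]}

```bash
mkdir -p pics; ls; cat > h.py <<'E'
import numpy as np, cv2
from workcell import bot
from scipy.spatial.transform import Rotation as R
def cam(name):
    o=bot.get_obs(); c=bot.camera(name); K=np.array(c["camera_matrix"])
    if name=="wrist":
        T=np.eye(4); T[:3,:3]=R.from_euler('xyz',o["tcp_rot"],degrees=True).as_matrix(); T[:3,3]=o["ee_pos"]
        T=T@np.array(c["T_tool_cam"])
    else:
        T=np.eye(4); q=np.array(c["orientation"],float)
        T[:3,:3]=q if q.shape==(3,3) else R.from_euler('xyz',q,degrees=True).as_matrix() if q.size==3 else R.from_quat(q).as_matrix()
        T[:3,3]=c["xyz"]
    return c["color"],K,T,c
def ray(K,T,p):
    d=np.linalg.inv(K)@[p[0],p[1],1]; return T[:3,3],T[:3,:3]@[d[0],-d[1],-d[2]]
def onz(K,T,p,z):
    o,d=ray(K,T,p); return o+d*(z-o[2])/d[2]
def proj(K,T,X):
    p=T[:3,:3].T@(np.asarray(X)-T[:3,3]); u=K@[p[0],-p[1],-p[2]]; return u[:2]/u[2]
def tri(rs):
    A=np.zeros((3,3));b=np.zeros(3)
    for o,d in rs:
        d=d/np.linalg.norm(d);M=np.eye(3)-np.outer(d,d);A+=M;b+=M@o
    return np.linalg.solve(A,b)
E
python3 - <<'E'
from h import *
print(bot.get_obs())
Z={"juicer":0,"post_shoulder":.11,"sieve_center":.016,"cone_center":.032,"cover_knob":.088,"tumbler":0,"frog":0,"teether":0}
rs={}
for n in ["scene","side","wrist"]:
    img,K,T,c=cam(n); cv2.imwrite(f"pics/{n}0.png",img)
    print(n,K.tolist(),{k:v for k,v in c.items() if k not in("color","camera_matrix")})
    for t,z in Z.items():
        for m in bot.mark_of(n,t)[:2]:
            print(n,t,np.round(m["location"],1),round(m["confidence"],2),onz(K,T,m["location"],z).round(3))
            if m["confidence"]>.5: rs.setdefault(t,[]).append(ray(K,T,m["location"]))
for t,r in rs.items():
    if len(r)>1: print(t,tri(r).round(4),len(r))
E
```

```text
pics
{'time': 0.0, 'q': array([1.73181818e-04, 5.01172855e+00, 1.00354019e+01, 9.50974488e+01,
       4.40786884e-04, 9.00009704e+01]), 'qd': array([ 0.06872625,  0.0006178 , -0.01604854, -0.10674379,  0.08693096,
        0.00697768]), 'joint_efforts': array([ 7.68234549e-04, -5.20392072e+01,  4.64802504e+01,  1.63646933e-02,
        2.23589603e-05, -6.77332673e-05]), 'ee_pos': array([5.49792920e-01, 3.85435718e-06, 2.30585506e-01]), 'tcp_rot': array([-1.79926225e+02, -4.39537036e-04,  8.99992022e+01]), 'wrist_force': array([ 0.51042558, -0.00970048, -1.29101343]), 'torque': array([-0.0169111 ,  0.01867052,  0.04305769]), 'grasp_force': 0.0, 'opening': 0.0854296728668762}
scene [[390.1327026572782, 0.0, 276.6742355953852], [0.0, 390.1327026572782, 212.0280841575219], [0.0, 0.0, 1.0]] {'xyz': array([0.07035128, 0.68524378, 0.72087682]), 'orientation': array([  50.2218846 ,   -0.4688033 , -149.06375801])}
scene juicer [238.4 252. ] 0.96 [0.512 0.128 0.   ]
scene post_shoulder [230.6 223. ] 0.51 [0.515 0.145 0.11 ]
scene sieve_center [204.1 349.2] 0.8 [0.405 0.396 0.016]
scene cone_cent
[... 1265 characters left out ...]
 [ 9.99999856e-01,  5.35885575e-04,  8.79922262e-06,
        -3.74651815e-05],
       [-1.52094689e-04,  2.99485599e-01, -9.54100809e-01,
        -1.43355132e-01],
       [ 0.00000000e+00,  0.00000000e+00,  0.00000000e+00,
         1.00000000e+00]])}
wrist juicer [250.5  58.2] 0.65 [0.521 0.134 0.   ]
wrist post_shoulder [236.6  32. ] 0.9 [0.519 0.135 0.11 ]
wrist cone_center [212.8 255.2] 0.84 [ 0.472 -0.09   0.032]
wrist tumbler [183.5 351.8] 0.91 [ 0.411 -0.264  0.   ]
juicer [ 0.5191  0.1298 -0.0031] 3
post_shoulder [0.5171 0.1396 0.1068] 3
sieve_center [0.4061 0.3952 0.0146] 2
cone_center [ 0.4714 -0.0903  0.0328] 3
cover_knob [0.4395 0.2506 0.088 ] 2
tumbler [ 0.4074 -0.2692 -0.0021] 3
```

```bash
python3 - <<'E'
import cv2,numpy as np
a=cv2.imread("pics/scene0.png");b=cv2.imread("pics/side0.png")
A=cv2.resize(a[150:420,110:400],(800,745))[:600];B=cv2.resize(b[90:290,200:400],(600,600))
cv2.imwrite("pics/a.png",cv2.resize(a[160:400,130:430],(800,600)));cv2.imwrite("pics/b.png",cv2.resize(b[90:290,200:400],(600,600),interpolation=cv2.INTER_CUBIC))
E
```

```text
(no output)
```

View pics/a.png

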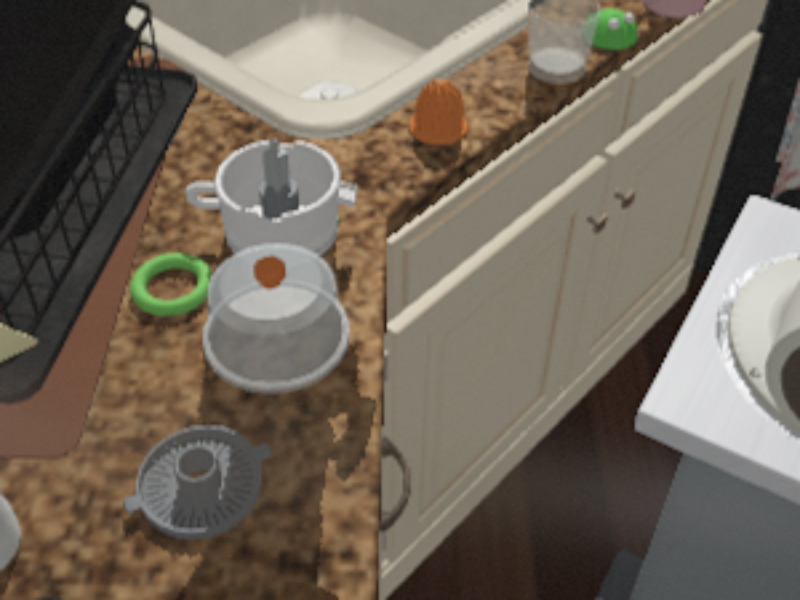

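View pics/b.png

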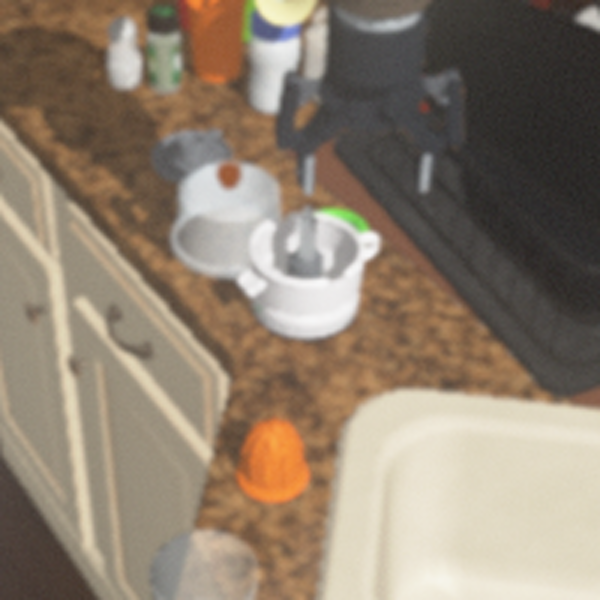

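Request:
arm_command:
  series:
    - [0.04,-0.01,-0.02,0]
    - [0.08,-0.02,-0.04,0]
    - [0.12,-0.03,-0.05,0]
    - [0.136,-0.032,-0.05,0]
    - [0.136,-0.032,-0.05,0]

```text
time: 1.85
ee_pos: [0.5178, 0.1378, 0.2813]
tcp_rot: [180.0, -0.0, 90.2]
wrist_force: [-0.5, -0.1, -0.6]
opening: 0.0854
grasp_force: 0.0
```

```bash
python3 - <<'E'
from h import *
img,K,T,c=cam("wrist"); cv2.imwrite("pics/w1.png",img); np.savez("w1.npz",K=K,T=T)
for t,z in {"juicer":0,"post_shoulder":.11,"cover_knob":.088}.items():
    for m in bot.mark_of("wrist",t)[:1]: print(t,m,onz(K,T,m["location"],z).round(4))
img,K,T,c=cam("scene")
for p,z in [((179.9,360.8),.012),((228.3,340.8),.012),((205,236.8),.07),((260.1,237.2),.07)]: print(p,onz(K,T,p,z).round(3))
print(bot.get_obs()["ee_pos"],bot.get_obs()["tcp_rot"])
cv2.imwrite("pics/w1v.png",cv2.resize(img,(784,588)))
E
```

```text
juicer {'location': [278.0, 171.6], 'confidence': 0.87} [0.5196 0.1359 0.    ]
post_shoulder {'location': [273.0, 192.4], 'confidence': 0.73} [0.5139 0.1341 0.11  ]
cover_knob {'location': [207.9, 79.8], 'confidence': 0.9} [0.4478 0.2459 0.088 ]
(179.9, 360.8) [0.431 0.438 0.012]
(228.3, 340.8) [0.377 0.354 0.012]
(205, 236.8) [0.567 0.183 0.07 ]
(260.1, 237.2) [0.453 0.114 0.07 ]
[0.51816871 0.1348684  0.28080787] [-1.79958474e+02  2.16772797e-02  8.99202978e+01]
```

View pics/w1v.png

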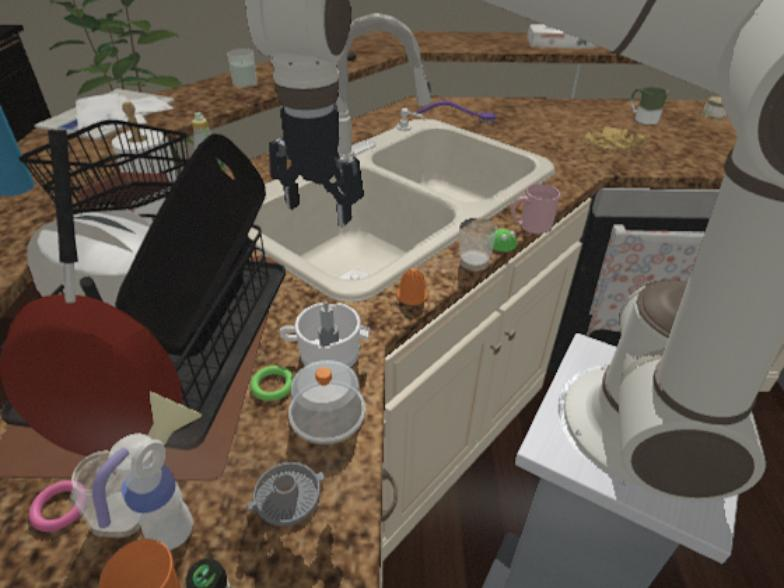

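View wrist.

```bash
python3 - <<'E'
import cv2
a=cv2.imread("pics/w1.png");cv2.imwrite("pics/w1v.png",cv2.resize(a[60:300,140:440],(750,600),interpolation=cv2.INTER_CUBIC))
E
```

```text
(no output)
```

View pics/w1v.png

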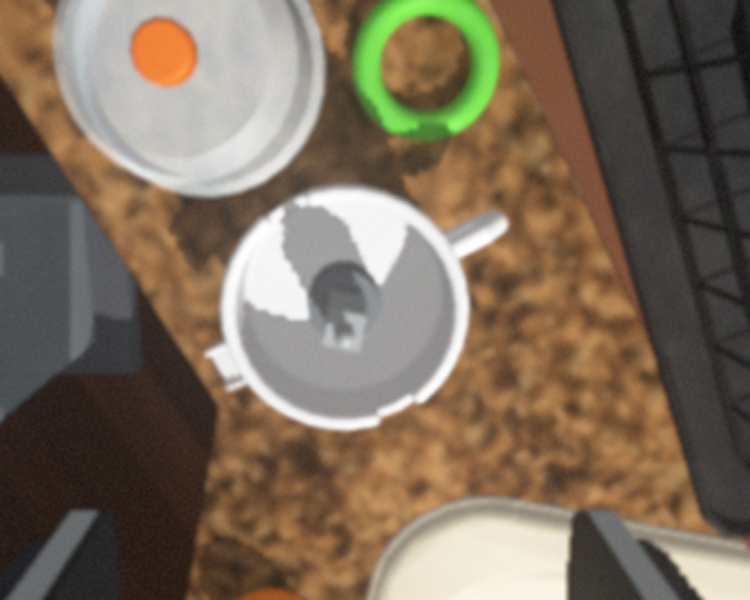

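```bash
python3 - <<'E'
from h import *
f=np.load("w1.npz");K,T=f["K"],f["T"]
P=lambda u,v,z:onz(K,T,(140+u/2.5,60+v/2.5),z)
for n,a in {"c":(345.5,308.5,.078),"L":(222,308,.075),"R":(469,308,.075),"T":(345,186,.078),"B":(345,431,.078),"gapB":(398,408,.078),"h":(495,222,.065),"spout":(225,367,.07),"post":(343,334,.11),
 "q1":(328,318,.11),"q2":(365,315,.11),"q3":(358,352,.11),"q4":(322,348,.11)}.items(): print(n,P(*a).round(4))
g=cv2.cvtColor(cv2.imread("pics/w1.png"),cv2.COLOR_BGR2GRAY)
crop=g[175:215,262:296]; cv2.imwrite("pics/sq.png",cv2.resize(cv2.imread("pics/w1.png")[178:210,260:300],(640,512),interpolation=cv2.INTER_CUBIC))
E
```

```text
c [0.5195 0.1366 0.078 ]
L [0.4622 0.1361 0.075 ]
R [0.5768 0.1363 0.075 ]
T [0.5191 0.1915 0.078 ]
B [0.5195 0.0761 0.078 ]
gapB [0.5449 0.088  0.078 ]
h [0.5884 0.1747 0.065 ]
spout [0.4616 0.1059 0.07  ]
post [0.5183 0.1328 0.11  ]
q1 [0.512  0.1397 0.11  ]
q2 [0.5275 0.1411 0.11  ]
q3 [0.5247 0.1249 0.11  ]
q4 [0.5094 0.1267 0.11  ]
```

Request:
arm_command:
  series:
    - [0.05,-0.02,-0.0,-0.12]
    - [0.1,-0.04,-0.0,-0.24]
    - [0.15,-0.06,0,-0.36]
    - [0.2,-0.08,0,-0.48]
    - [0.24,-0.1,0,-0.58]

```text
time: 2.6
ee_pos: [0.4221, 0.3677, 0.281]
tcp_rot: [-180.0, 0.0, 123.4]
wrist_force: [0.7, -0.2, -0.5]
opening: 0.0851
grasp_force: 0.0
```

```bash
python3 - <<'E'
from h import *
img,K,T,c=cam("wrist"); cv2.imwrite("pics/w2.png",img); np.savez("w2.npz",K=K,T=T)
for t,z in {"sieve_center":.016,"cover_knob":.088}.items():
    for m in bot.mark_of("wrist",t)[:1]: print(t,m,onz(K,T,m["location"],z).round(4))
print(bot.get_obs()["ee_pos"],bot.get_obs()["tcp_rot"])
u,v=map(int,proj(K,T,(.405,.396,.016)));print(u,v)
u0=max(0,u-100);v0=max(0,v-75);print(u0,v0)
cv2.imwrite("pics/w2v.png",cv2.resize(img[v0:v0+150,u0:u0+200],(800,600),interpolation=cv2.INTER_CUBIC))
E
```

```text
sieve_center {'location': [277.0, 144.7], 'confidence': 0.94} [0.4024 0.3983 0.016 ]
cover_knob {'location': [238.0, 272.1], 'confidence': 0.67} [0.443  0.2498 0.088 ]
[0.42147875 0.36834619 0.28048415] [-1.79930511e+02  5.16607425e-03  1.23425535e+02]
277 147
177 72
```

View pics/w2v.png

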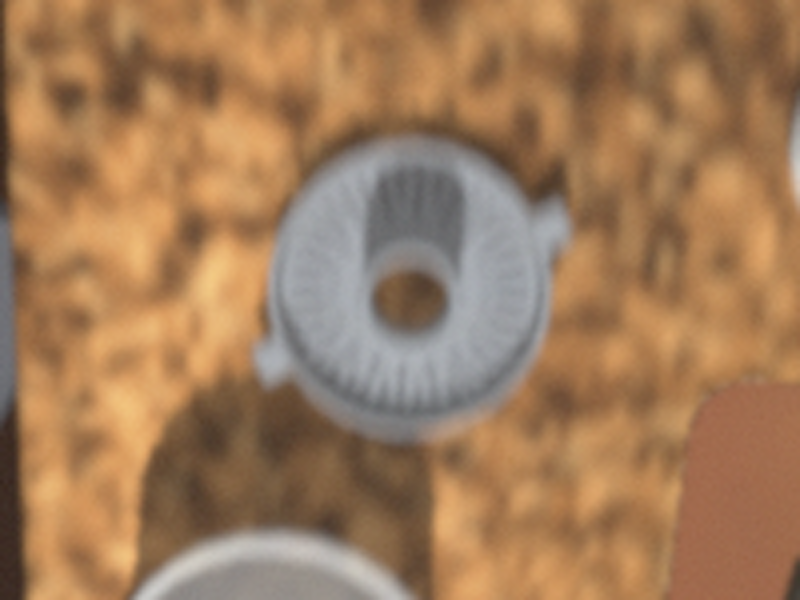

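```bash
python3 - <<'E'
from h import *
f=np.load("w2.npz");K,T=f["K"],f["T"]
P=lambda u,v,z:onz(K,T,(177+u/4,72+v/4),z)
c=P(411,300,.032);a=P(268,360,.011);b=P(555,222,.011);print(c,a,b,(a+b)/2,np.degrees(np.arctan2(*(b-a)[1::-1])),np.linalg.norm(b-a))
for n,p in {"l":(270,285,.012),"r":(551,285,.012)}.items(): print(n,P(*p))
o=bot.get_obs();print(o["q"],o["ee_pos"],o["tcp_rot"])
y=np.radians(o["tcp_rot"][2]);d=c[:2]-o["ee_pos"][:2];print("dx,dy tool",d@[np.cos(y),np.sin(y)],d@[np.sin(y),-np.cos(y)])
E
```

```text
[0.40592902 0.39911789 0.032     ] [0.37818729 0.35439334 0.011     ] [0.432585   0.44392447 0.011     ] [0.40538615 0.3991589  0.011     ] 58.71778793291461 0.10476132296492552
l [0.36582288 0.37598704 0.012     ]
r [0.44302715 0.42684074 0.012     ]
[4.11492874e+01 7.89305652e+00 1.88058687e+01 1.00982365e+02
 4.21991357e-03 9.77237534e+01] [0.42147875 0.36834619 0.28048415] [-1.79930511e+02  5.16607425e-03  1.23425535e+02]
dx,dy tool 0.034247747074096745 0.003972833135638293
```

View pics/sq.png

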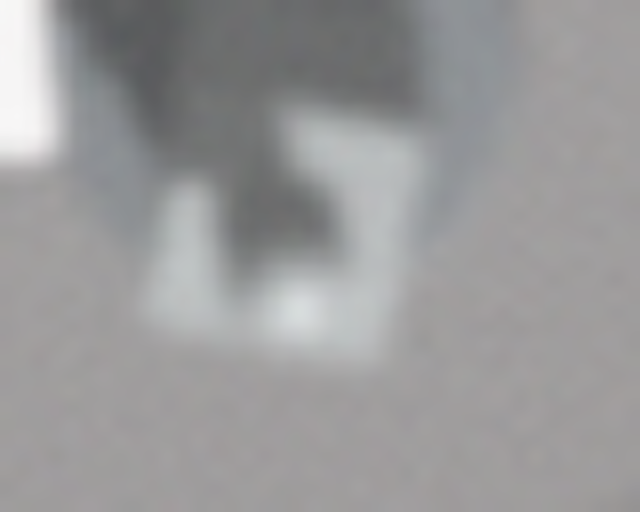

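Request:
arm_command:
  series:
    - [0.02,0.002,0.04,0]
    - [0.034,0.004,0.08,0]
    - [0.034,0.004,0.125,0]
    - [0.034,0.004,0.17,0]
    - [0.034,0.004,0.21,0]
  hand: 0.052
  grip_force: 30

```text
time: 3.25
ee_pos: [0.4077, 0.3955, 0.069]
tcp_rot: [-180.0, 0.0, 123.1]
wrist_force: [1.0, 0.6, 0.9]
opening: 0.0523
grasp_force: 0.0
```

```bash
python3 - <<'E'
from h import *
img,K,T,c=cam("wrist"); cv2.imwrite("pics/w3.png",img)
for m in bot.mark_of("wrist","sieve_center")[:1]: print(m,onz(K,T,m["location"],.016).round(4))
o=bot.get_obs();print(o["ee_pos"],o["tcp_rot"],o["opening"])
cv2.imwrite("pics/w3v.png",img)
E
```

```text
{'location': [275.4, 223.7], 'confidence': 0.66} [0.4045 0.3989 0.016 ]
[0.40564275 0.39360816 0.06559854] [-1.79473199e+02  1.20315845e-01  1.23065327e+02] 0.05208095480330779
```

View pics/w3v.png

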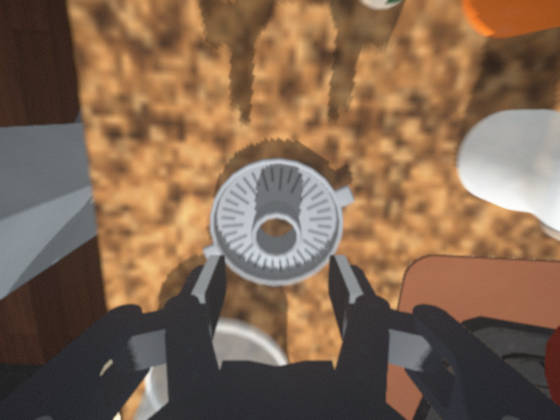

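Request:
arm_command:
  series:
    - [0,0,0.02,0]
    - [0,0,0.04,0]
    - [0,0,0.055,0]
    - [0,0,0.06,0]
    - [0,0,0.06,0]

```text
time: 3.85
ee_pos: [0.4074, 0.3972, 0.0118]
tcp_rot: [-180.0, 0.0, 123.2]
wrist_force: [-0.3, 0.1, -0.0]
opening: 0.0516
grasp_force: 0.0
```

Request:
arm_command:
  series:
    - [0.002,0,0.001,0]
    - [0.002,0,0.001,0]
    - [0.002,0,0.001,0]
    - [0.002,0,0.001,0]
    - [0.002,0,0.001,0]
  hand: 0.02

```text
time: 4.35
ee_pos: [0.4064, 0.3998, 0.0117]
tcp_rot: [179.9, -0.0, 123.2]
wrist_force: [0.1, -1.3, 7.0]
opening: 0.0324
grasp_force: 30.0
```

Request:
arm_command:
  series:
    - [0,0,-0.02,0]
    - [0,0,-0.06,0]
    - [0,0,-0.11,0]
    - [0,0,-0.16,0]
    - [0,0,-0.16,0]

```text
time: 4.85
ee_pos: [0.4077, 0.401, 0.1784]
tcp_rot: [179.4, -0.1, 123.2]
wrist_force: [0.8, -0.0, -0.7]
opening: 0.0325
grasp_force: 30.2
```

```bash
python3 - <<'E'
from h import *
img,K,T,c=cam("wrist"); cv2.imwrite("pics/w4.png",img)
for m in bot.mark_of("wrist","sieve_center")[:1]: print(m)
o=bot.get_obs();print(o)
cv2.imwrite("pics/w4v.png",img[120:420,80:480])
E
```

```text
{'location': [276.5, 276.6], 'confidence': 0.65}
{'time': 4.95, 'q': array([4.45299868e+01, 6.73980644e+00, 5.40011840e+00, 8.84916068e+01,
       1.53399986e-04, 1.01286305e+02]), 'qd': array([-0.09035144,  1.35218157, -3.41210311, -0.72822609, -0.03416046,
       -0.0202383 ]), 'joint_efforts': array([-1.14255591e-02, -5.82090068e+01,  5.08146715e+01,  2.79938187e-01,
       -3.00809283e-03, -4.74188710e-05]), 'ee_pos': array([0.40639261, 0.39978028, 0.17185937]), 'tcp_rot': array([ 1.79834587e+02, -3.31679657e-02,  1.23243730e+02]), 'wrist_force': array([-0.21665265,  0.60834759, -1.20924506]), 'torque': array([0.02253112, 0.01644121, 0.00026995]), 'grasp_force': 30.121768307872117, 'opening': 0.0324004962305819}
```

View pics/w4v.png

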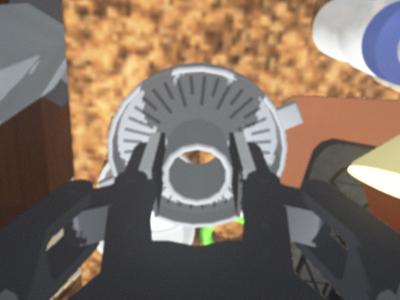

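```bash
python3 - <<'E'
from h import *
o=bot.get_obs()
c=np.load("w2.npz") # intrinsics
K=c["K"];Tt=np.array(bot.camera("wrist")["T_tool_cam"])
def intool(u,v,z): return onz(K,Tt,(u,v),z)
p=intool(276,292,-.0203);print("chimney top tool",p.round(4), "lower",intool(276,292,-.017).round(4))
t=intool(372,235,.0);print("tab",t.round(4),np.degrees(np.arctan2(*(t-p)[1::-1])),np.hypot(*(t-p)[:2]))
o=bot.get_obs();y=np.radians(o["tcp_rot"][2])
J=np.array([.519,.1347]); yf=y+np.radians(59.8)
A=lambda y:np.array([[np.cos(y),np.sin(y)],[np.sin(y),-np.cos(y)]]).T
s=np.array([p[0],p[1]]); 
print(o["ee_pos"],o["tcp_rot"], "sieve world",o["ee_pos"][:2]+A(y)@s)
tcp=J-A(yf)@s; print("tcp target",tcp,"shift tool",A(y).T@(tcp-o["ee_pos"][:2]))
E
```

```text
chimney top tool [-0.0017 -0.0003 -0.0203] lower [-0.0038 -0.0003 -0.017 ]
tab [0.018  0.0479 0.    ] 67.6669387509113 0.05202192237286195
[0.40589211 0.39925585 0.17010099] [ 1.79995016e+02 -2.71905457e-03  1.23238447e+02] sieve world [0.40662889 0.39767416]
tcp target [0.51726237 0.13485884] shift tool [-0.28218557 -0.05177279]
```

Request:
arm_command:
  series:
    - [-0.03,-0.005,0,-0.11]
    - [-0.07,-0.01,0,-0.22]
    - [-0.11,-0.02,0,-0.33]
    - [-0.14,-0.025,0,-0.44]
    - [-0.15,-0.027,0,-0.55]

```text
time: 5.5
ee_pos: [0.4657, 0.2561, 0.1684]
tcp_rot: [-179.8, -0.1, 154.9]
wrist_force: [-0.1, 0.6, -0.5]
opening: 0.0323
grasp_force: 30.1
```

```bash
cat >> h.py <<'E'
def A(y): return np.array([[np.cos(y),np.sin(y)],[np.sin(y),-np.cos(y)]]).T
def goto(x,y,yaw):
    o=bot.get_obs();r=np.radians(o["tcp_rot"][2]);print("shift",(A(r).T@(np.array([x,y])-o["ee_pos"][:2])).round(4),"turn",round(-np.radians(yaw-o["tcp_rot"][2]),4),"z",o["ee_pos"][2])
E
python3 -c "
from h import *
goto(.5173,.1349,184.2);print(bot.get_obs()['ee_pos'],bot.get_obs()['tcp_rot'])"
```

```text
shift [-0.0982 -0.0878] turn -0.5119 z 0.16837374606953692
[0.4656521  0.25614312 0.16837375] [-1.79840413e+02 -8.31289427e-02  1.54872343e+02]
```

Request:
arm_command:
  series:
    - [-0.03,-0.03,0,-0.11]
    - [-0.06,-0.055,0,-0.22]
    - [-0.085,-0.075,0,-0.33]
    - [-0.098,-0.088,0,-0.44]
    - [-0.098,-0.088,0,-0.514]

```text
time: 6.0
ee_pos: [0.5165, 0.1351, 0.1681]
tcp_rot: [-179.9, -0.2, -175.7]
wrist_force: [-0.2, -0.2, -1.0]
opening: 0.0325
grasp_force: 30.2
```

Request:
arm_command:
  series:
    - [0,0,0,0]
    - [0,0,0,0]
    - [0,0,0,0]
    - [0,0,0,0]
    - [0,0,0,0]

```text
time: 6.5
ee_pos: [0.5165, 0.1378, 0.1702]
tcp_rot: [-180.0, -0.0, -175.8]
wrist_force: [0.0, 0.1, -0.1]
opening: 0.0325
grasp_force: 30.2
```

```bash
python3 - <<'E'
from h import *
img,K,T,c=cam("wrist"); cv2.imwrite("pics/w5.png",img);np.savez("w5.npz",K=K,T=T)
o=bot.get_obs();print(o["ee_pos"],o["tcp_rot"],o["wrist_force"])
Z=o["ee_pos"][2]
print("juicer c proj",proj(K,T,(.519,.1347,.078)),"post",proj(K,T,(.519,.1347,.126)),"chimney",proj(K,T,(.519,.1347,Z+.02)))
for s in(1,-1):
  a=np.radians(118.5 if s>0 else -61.5);print("gap",proj(K,T,(.519+.054*np.cos(a),.1347+.054*np.sin(a),.078)),"tab",proj(K,T,(.519+.0565*np.cos(a),.1347+.0565*np.sin(a),Z)))
cv2.imwrite("pics/w5v.png",cv2.resize(img[120:420,80:480],(800,600)))
E
```

```text
[0.51657384 0.13779793 0.1702961 ] [-1.79999898e+02  3.81940636e-03 -1.75802551e+02] [-0.73636976 -0.0694991  -0.90767079]
juicer c proj [272.41777123 214.73448391] post [271.40287782 237.84925431] chimney [269.01169313 292.30983568]
gap [334.95503074 187.86280515] tab [372.99746219 229.13597075]
gap [213.15591824 240.19875095] tab [175.51563751 309.17777673]
```

View pics/w5v.png

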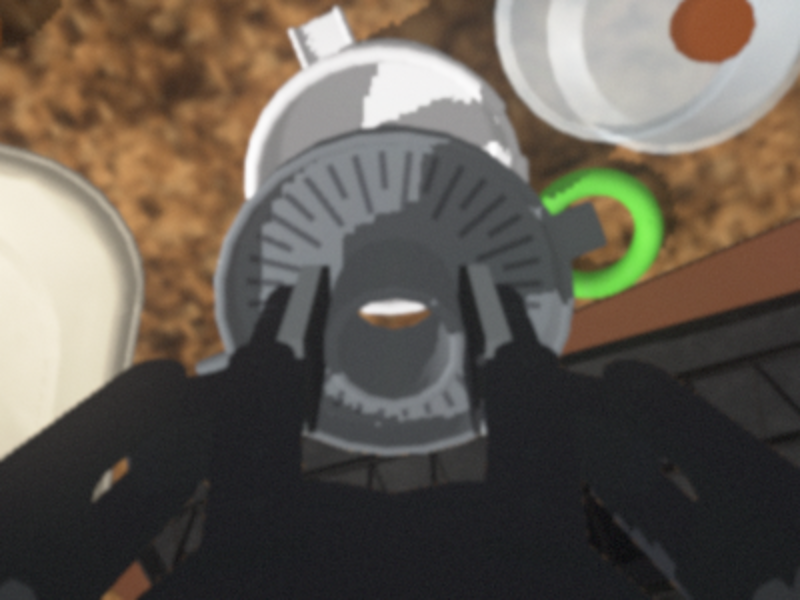

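```bash
python3 - <<'E'
from h import *
f=np.load("w5.npz");K,T=f["K"],f["T"];Z=.1703
c=onz(K,T,(276,292),Z+.0203)
for z in(-.002,.0,.002):
  t=onz(K,T,(380,233),Z+z);d=t-c;print(z,c.round(4),t.round(4),np.degrees(np.arctan2(d[1],d[0])),np.hypot(*d[:2]))
b=cv2.imread("pics/w5.png")
cv2.imwrite("pics/gap.png",cv2.resize(b[150:260,290:400],(600,600),interpolation=cv2.INTER_CUBIC))
E
```

```text
-0.002 [0.5184 0.1379 0.1906] [0.4946 0.189  0.1683] 115.00631472458089 0.056374533965051474
0.0 [0.5184 0.1379 0.1906] [0.4938 0.1882 0.1703] 116.03574034457422 0.0559964378774234
0.002 [0.5184 0.1379 0.1906] [0.4931 0.1874 0.1723] 117.07882008355486 0.055636660159222376
```

Request:
arm_command:
  series:
    - [0,-0.003,0,-0.035]
    - [0,-0.003,0,-0.035]
    - [0,-0.003,0.015,-0.035]
    - [0,-0.003,0.03,-0.035]
    - [0,-0.003,0.042,-0.035]

```text
time: 7.05
ee_pos: [0.5162, 0.1344, 0.1259]
tcp_rot: [-180.0, -0.1, -173.8]
wrist_force: [-0.1, 0.6, -0.3]
opening: 0.0325
grasp_force: 30.1
```

Request:
arm_command:
  series:
    - [0,0,0,0]
    - [0,0,0,0]
    - [0,0,0,0]
    - [0,0,0,0]
    - [0,0,0,0]

```text
time: 7.55
ee_pos: [0.5171, 0.1346, 0.1288]
tcp_rot: [180.0, 0.0, -173.8]
wrist_force: [-0.2, 0.2, -0.8]
opening: 0.0324
grasp_force: 30.2
```

```bash
python3 - <<'E'
from h import *
img,K,T,c=cam("wrist"); cv2.imwrite("pics/w6.png",img)
for n in("scene","side"):
    im,K2,T2,_=cam(n);cv2.imwrite(f"pics/{n}6.png",im)
    for t,z in {"sieve_center":.113+.016,"juicer":0,"post_shoulder":.11}.items():
        for m in bot.mark_of(n,t)[:1]: print(n,t,m["confidence"],onz(K2,T2,m["location"],z).round(4))
o=bot.get_obs();print(o["ee_pos"],o["tcp_rot"],o["wrist_force"])
E
```

```text
scene sieve_center 0.95 [0.5241 0.1307 0.129 ]
scene juicer 0.75 [0.5148 0.1353 0.    ]
scene post_shoulder 0.6 [0.5139 0.1445 0.11  ]
side sieve_center 0.82 [0.522  0.1413 0.129 ]
side post_shoulder 0.73 [0.526  0.1785 0.11  ]
[0.51686651 0.13451985 0.12828068] [-1.79997847e+02  6.65611759e-04 -1.73799062e+02] [ 0.02106081 -0.12039144 -0.34743118]
```

Request:
arm_command:
  series:
    - [0,0,0.003,0]
    - [0,0,0.005,0]
    - [0,0,0.007,0]
    - [0,0,0.009,0]
    - [0,0,0.009,0]

```text
time: 8.5
ee_pos: [0.5167, 0.1345, 0.1189]
tcp_rot: [-180.0, -0.0, -173.8]
wrist_force: [-0.6, -0.8, -1.0]
opening: 0.0322
grasp_force: 30.2
```

Request:
arm_command:
  series:
    - [0,0,0.001,0]
    - [0,0,0.002,0]
    - [0,0,0.003,0]
    - [0,0,0.003,0]
    - [0,0,0.003,0]

```text
time: 9.0
ee_pos: [0.5168, 0.1345, 0.1163]
tcp_rot: [-180.0, -0.0, -173.8]
wrist_force: [-0.0, 0.1, -0.4]
opening: 0.0322
grasp_force: 30.2
```

Request:
arm_command:
  series:
    - [0,0,0.008,0]
    - [0,0,0.016,0]
    - [0,0,0.024,0]
    - [0,0,0.029,0]
    - [0,0,0.029,0]

```text
time: 9.5
ee_pos: [0.5163, 0.1344, 0.0861]
tcp_rot: [-180.0, -0.1, -173.8]
wrist_force: [0.3, 0.3, -0.4]
opening: 0.0328
grasp_force: 30.1
```

Request:
arm_command:
  series:
    - [0,0,0.002,0]
    - [0,0,0.004,0]
    - [0,0,0.006,0]
    - [0,0,0.006,0]
    - [0,0,0.006,0]

```text
time: 10.0
ee_pos: [0.5169, 0.1345, 0.0813]
tcp_rot: [180.0, 0.0, -173.8]
wrist_force: [-0.2, -0.6, -0.6]
opening: 0.0325
grasp_force: 30.2
```

Request:
arm_command:
  series:
    - [0,0,0.001,0]
    - [0,0,0.002,0]
    - [0,0,0.003,0]
    - [0,0,0.004,0]
    - [0,0,0.004,0]

```text
time: 10.5
ee_pos: [0.5166, 0.1342, 0.0772]
tcp_rot: [-180.0, -0.0, -173.8]
wrist_force: [-3.0, -2.1, 2.3]
opening: 0.0327
grasp_force: 30.4
```

Request:
arm_command:
  series:
    - [0,0,0.001,0]
    - [0,0,0.001,0]
    - [0,0,0.001,0]
    - [0,0,0.001,0]
    - [0,0,0.001,0]

```text
time: 11.0
ee_pos: [0.5166, 0.1343, 0.076]
tcp_rot: [-180.0, -0.0, -173.8]
wrist_force: [-2.9, -3.7, -0.1]
opening: 0.0321
grasp_force: 30.3
```

Request:
arm_command:
  series:
    - [0,0,0,0]
    - [0,0,0,0]
    - [0,0,0,0]
    - [0,0,0,0]
    - [0,0,0,0]
  hand: 0.05

```text
time: 11.5
ee_pos: [0.517, 0.1346, 0.0763]
tcp_rot: [180.0, 0.0, -173.8]
wrist_force: [-0.0, 0.1, -0.5]
opening: 0.0496
grasp_force: 0.0
```

Request:
arm_command:
  series:
    - [0,0,-0.02,0]
    - [0,0,-0.06,0]
    - [0,0,-0.11,0]
    - [0,0,-0.16,0]
    - [0,0,-0.2,0]

```text
time: 12.0
ee_pos: [0.5168, 0.1346, 0.2794]
tcp_rot: [180.0, 0.1, -173.8]
wrist_force: [0.1, 0.7, -0.3]
opening: 0.0504
grasp_force: 0.0
```

```bash
python3 - <<'E'
from h import *
img,K,T,c=cam("wrist"); cv2.imwrite("pics/w7.png",img);np.savez("w7.npz",K=K,T=T)
o=bot.get_obs();print(o["ee_pos"],o["tcp_rot"],o["wrist_force"],o["q"])
for m in bot.mark_of("wrist","sieve_center")[:1]: print(m,onz(K,T,m["location"],.08))
u,v=map(int,proj(K,T,(.519,.1347,.08)));u0,v0=u-80,max(0,v-80);print(u0,v0)
cv2.imwrite("pics/w7v.png",cv2.resize(img[v0:v0+160,u0:u0+160],(600,600),interpolation=cv2.INTER_CUBIC))
E
```

```text
[0.51766008 0.13477965 0.285454  ] [ 179.91616715    0.54188625 -173.79840541] [-4.06089504 -0.40831866  3.39171819] [1.45916462e+01 3.92417718e+00 1.50600323e+01 1.00587536e+02
 3.86957890e-03 8.38967372e+00]
{'location': [279.4, 184.5], 'confidence': 0.77} [0.51874965 0.1380426  0.08      ]
196 104
```

View pics/w7v.png

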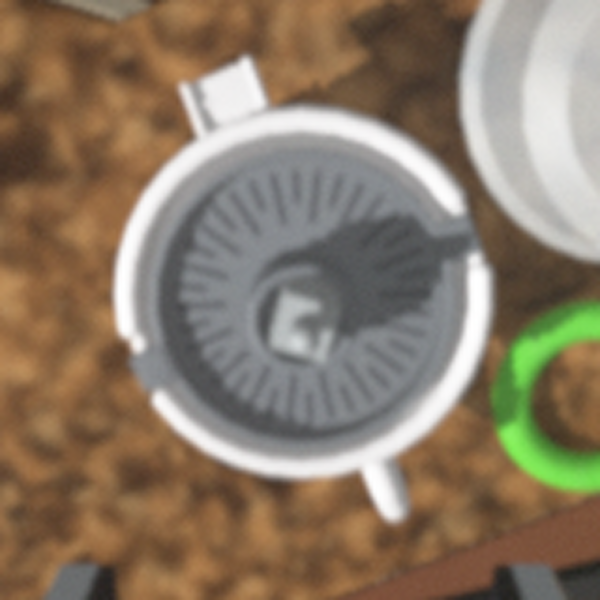

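```bash
python3 -c "
from h import *
goto(.472,-.0905,180)"
```

```text
shift [ 0.0702 -0.2191] turn -6.1749 z 0.2824614312610862
```

Request:
arm_command:
  series:
    - [0.014,-0.045,0,0]
    - [0.028,-0.09,0,0]
    - [0.042,-0.135,0.02,0]
    - [0.056,-0.18,0.06,0]
    - [0.07,-0.219,0.1,0]
  hand: 0.085

```text
time: 12.6
ee_pos: [0.474, -0.0779, 0.1895]
tcp_rot: [-180.0, 0.1, -173.8]
wrist_force: [0.5, -0.2, 0.4]
opening: 0.0853
grasp_force: 0.0
```

```bash
python3 - <<'E'
from h import *
img,K,T,c=cam("wrist"); cv2.imwrite("pics/w8.png",img)
o=bot.get_obs();print(o["ee_pos"],o["tcp_rot"])
for m in bot.mark_of("wrist","cone_center")[:1]: p=onz(K,T,m["location"],.032);print(m,p);goto(p[0],p[1],186.2-360)
hsv=cv2.cvtColor(img,cv2.COLOR_BGR2HSV);mk=cv2.inRange(hsv,(4,150,80),(18,255,255))
n,l,s,ce=cv2.connectedComponentsWithStats(mk)
for i in np.argsort(-s[1:,4])[:2]+1: print(s[i],ce[i])
E
```

```text
[ 0.47068754 -0.08102114  0.18282391] [ 179.98505741   -0.4463787  -173.92628902]
{'location': [260.3, 185.7], 'confidence': 0.61} [ 0.46948566 -0.09483809  0.032     ]
shift [ 0.0034 -0.0156] turn -0.004 z 0.18514913365152894
[ 231  150   64   66 3091] [261.63862828 181.78194759]
[178 125   2   3   3] [178.66666667 126.        ]
```

Request:
arm_command:
  series:
    - [0,0,0.02,0]
    - [0,0,0.05,0]
    - [0,0,0.07,0]
    - [0,0,0.07,0]
    - [0,0,0.07,0]

```text
time: 13.2
ee_pos: [0.4745, -0.0758, 0.1211]
tcp_rot: [180.0, 0.0, -173.8]
wrist_force: [0.2, -0.1, 0.2]
opening: 0.0848
grasp_force: 0.0
```

```bash
python3 - <<'E'
from h import *
img,K,T,c=cam("wrist"); cv2.imwrite("pics/w9.png",img)
o=bot.get_obs();print(o["ee_pos"],o["tcp_rot"])
for m in bot.mark_of("wrist","cone_center")[:1]: p=onz(K,T,m["location"],.032);print(m,p);goto(p[0],p[1],186.2-360)
hsv=cv2.cvtColor(img,cv2.COLOR_BGR2HSV);mk=cv2.inRange(hsv,(4,150,80),(18,255,255))
n,l,s,ce=cv2.connectedComponentsWithStats(mk)
i=1+np.argmax(s[1:,4]);x,y,w,h=s[i][:4];print(s[i],"flange mid x->",onz(K,T,(x+w/2,y+h/2),.012))
E
```

```text
[ 0.47493138 -0.07596927  0.12174442] [-1.79980467e+02  8.59523806e-02 -1.73777754e+02]
{'location': [256.9, 206.9], 'confidence': 0.64} [ 0.4709732  -0.09179013  0.032     ]
shift [ 0.0058 -0.0152] turn 0.0004 z 0.1219514011033765
[ 221  161   76   84 4734] flange mid x-> [ 0.47354618 -0.09100374  0.012     ]
```

Request:
arm_command:
  series:
    - [0.005,-0.015,0,0]
    - [0.005,-0.015,0.03,0]
    - [0.005,-0.015,0.07,0]
    - [0.005,-0.015,0.1,0]
    - [0.005,-0.015,0.11,0]

```text
time: 13.8
ee_pos: [0.47, -0.0914, 0.0086]
tcp_rot: [180.0, -0.1, -173.8]
wrist_force: [0.1, 0.8, 0.4]
opening: 0.0847
grasp_force: 0.0
```

Request:
arm_command:
  series:
    - [0,0,0,0]
    - [0,0,0,0]
    - [0,0,0,0]
    - [0,0,0,0]
    - [0,0,0,0]
  hand: 0.045
  grip_force: 20

```text
time: 14.3
ee_pos: [0.4724, -0.0919, 0.0127]
tcp_rot: [-179.9, 0.2, -173.8]
wrist_force: [-1.6, -0.4, 8.1]
opening: 0.0499
grasp_force: 20.5
```

Request:
arm_command:
  series:
    - [0,0,0,0]
    - [0,0,0,0]
    - [0,0,0,0]
    - [0,0,0,0]
    - [0,0,0,0]

```text
time: 14.8
ee_pos: [0.4723, -0.0919, 0.0127]
tcp_rot: [-179.9, 0.2, -173.8]
wrist_force: [-1.2, 0.1, 6.1]
opening: 0.05
grasp_force: 20.5
```

Request:
arm_command:
  series:
    - [0,0,-0.003,0]
    - [0,0,-0.003,0]
    - [0,0,-0.003,0.05]
    - [0,0,-0.003,0.19]
    - [0,0,-0.003,0.33]
  hand: 0.075

```text
time: 15.3
ee_pos: [0.4711, -0.0917, 0.0137]
tcp_rot: [180.0, 0.0, 167.0]
wrist_force: [-0.0, 0.4, 0.1]
opening: 0.075
grasp_force: 0.0
```

Request:
arm_command:
  series:
    - [0,0,0,0.14]
    - [0,0,0,0.28]
    - [0,0,0,0.42]
    - [0,0,0,0.56]
    - [0,0,0,0.7]

```text
time: 15.8
ee_pos: [0.4711, -0.0917, 0.0136]
tcp_rot: [180.0, 0.0, 126.9]
wrist_force: [-0.5, 0.9, -0.6]
opening: 0.0751
grasp_force: 0.0
```

Request:
arm_command:
  series:
    - [0,0,0,0.14]
    - [0,0,0,0.28]
    - [0,0,0,0.42]
    - [0,0,0,0.54]
    - [0,0,0,0.54]

```text
time: 16.3
ee_pos: [0.4711, -0.0917, 0.0136]
tcp_rot: [180.0, 0.0, 96.1]
wrist_force: [-0.8, 0.3, 0.2]
opening: 0.0749
grasp_force: 0.0
```

Request:
arm_command:
  series:
    - [0,0,0,0]
    - [0,0,0,0]
    - [0,0,0,0]
    - [0,0,0,0]
    - [0,0,0,0]
  hand: 0.045

```text
time: 16.8
ee_pos: [0.4712, -0.0917, 0.0137]
tcp_rot: [180.0, 0.0, 96.3]
wrist_force: [-0.8, 0.7, 5.9]
opening: 0.0484
grasp_force: 21.0
```

Request:
arm_command:
  series:
    - [0,0,0,0]
    - [0,0,0,0]
    - [0,0,0,0]
    - [0,0,0,0]
    - [0,0,0,0]

```text
time: 17.3
ee_pos: [0.4711, -0.0917, 0.0137]
tcp_rot: [180.0, 0.0, 96.3]
wrist_force: [-0.5, -0.1, 5.4]
opening: 0.0486
grasp_force: 21.0
```

Request:
arm_command:
  series:
    - [0,0,-0.02,0]
    - [0,0,-0.06,0]
    - [0,0,-0.1,0]
    - [0,0,-0.14,0]
    - [0,0,-0.16,0]

```text
time: 17.8
ee_pos: [0.4716, -0.0918, 0.1765]
tcp_rot: [179.8, 0.1, 96.3]
wrist_force: [-0.6, 0.6, -1.4]
opening: 0.0483
grasp_force: 21.4
```

Request:
arm_command:
  series:
    - [0.03,0.01,0,0]
    - [0.07,0.022,0,0]
    - [0.11,0.035,0,0]
    - [0.15,0.05,0,0]
    - [0.18,0.06,0,0]

```text
time: 18.3
ee_pos: [0.5111, 0.096, 0.1727]
tcp_rot: [-180.0, -0.0, 96.3]
wrist_force: [-0.1, -0.3, -0.1]
opening: 0.0486
grasp_force: 21.3
```

Request:
arm_command:
  series:
    - [0.02,0.006,0,0]
    - [0.035,0.01,0,0]
    - [0.04,0.012,0,0]
    - [0.04,0.012,0,0]
    - [0.04,0.012,0,0]

```text
time: 18.8
ee_pos: [0.5185, 0.1341, 0.1733]
tcp_rot: [-180.0, 0.0, 96.2]
wrist_force: [0.2, 0.6, -1.2]
opening: 0.0483
grasp_force: 21.3
```

```bash
python3 -c "
from h import *
o=bot.get_obs();print(o['ee_pos'],o['tcp_rot'],o['opening'],o['wrist_force'],o['q'])
goto(.5184,.1344,96.2)"
```

```text
[0.51852209 0.13410134 0.17331088] [-1.79987732e+02  1.41952392e-02  9.62112185e+01] 0.04834614336393223 [ 0.18010864  0.56015501 -1.20094516] [ 1.45067825e+01  2.20113257e+00  7.35737862e-01  8.85487928e+01
 -1.22767170e-02  9.82955671e+01]
shift [ 0.0003 -0.0001] turn 0.0002 z 0.17331088279839513
```

Request:
arm_command:
  series:
    - [0,0,0.01,0]
    - [0,0,0.025,0]
    - [0,0,0.038,0]
    - [0,0,0.045,0]
    - [0,0,0.045,0]

```text
time: 19.3
ee_pos: [0.5178, 0.1346, 0.1266]
tcp_rot: [-179.9, 0.0, 96.2]
wrist_force: [0.1, -0.9, -0.7]
opening: 0.0484
grasp_force: 21.3
```

Request:
arm_command:
  series:
    - [0,0,0.006,0]
    - [0,0,0.012,0]
    - [0,0,0.018,0]
    - [0,0,0.023,0]
    - [0,0,0.023,0]

```text
time: 19.8
ee_pos: [0.5182, 0.1348, 0.1045]
tcp_rot: [-179.9, 0.0, 96.2]
wrist_force: [0.7, -0.2, -0.5]
opening: 0.0487
grasp_force: 21.3
```

Request:
arm_command:
  series:
    - [0,0,0.001,0]
    - [0,0,0.002,0]
    - [0,0,0.003,0]
    - [0,0,0.004,0]
    - [0,0,0.004,0]

```text
time: 20.3
ee_pos: [0.5185, 0.1349, 0.1013]
tcp_rot: [-180.0, 0.0, 96.2]
wrist_force: [0.0, -0.6, -1.6]
opening: 0.0486
grasp_force: 21.3
```

Request:
arm_command:
  series:
    - [0,0,0.001,0]
    - [0,0,0.002,0]
    - [0,0,0.002,0]
    - [0,0,0.002,0]
    - [0,0,0.002,0]

```text
time: 20.8
ee_pos: [0.5186, 0.1349, 0.0994]
tcp_rot: [180.0, 0.0, 96.2]
wrist_force: [0.4, 0.4, -1.3]
opening: 0.0482
grasp_force: 21.3
```

Request:
arm_command:
  series:
    - [0,0,0.001,0]
    - [0,0,0.002,0]
    - [0,0,0.002,0]
    - [0,0,0.002,0]
    - [0,0,0.002,0]

```text
time: 21.3
ee_pos: [0.5186, 0.1349, 0.0974]
tcp_rot: [180.0, -0.0, 96.2]
wrist_force: [-0.9, 0.0, -1.2]
opening: 0.0481
grasp_force: 21.3
```

Request:
arm_command:
  series:
    - [0,0,0.001,0]
    - [0,0,0.001,0]
    - [0,0,0.001,0]
    - [0,0,0.001,0]
    - [0,0,0.001,0]

```text
time: 21.8
ee_pos: [0.5186, 0.1349, 0.0964]
tcp_rot: [180.0, 0.0, 96.2]
wrist_force: [-0.8, 0.6, -0.8]
opening: 0.0486
grasp_force: 21.3
```

Request:
arm_command:
  series:
    - [0,0,0.001,0]
    - [0,0,0.001,0]
    - [0,0,0.001,0]
    - [0,0,0.001,0]
    - [0,0,0.001,0]

```text
time: 22.3
ee_pos: [0.5186, 0.1349, 0.0954]
tcp_rot: [180.0, -0.0, 96.2]
wrist_force: [-0.2, 0.6, 0.2]
opening: 0.049
grasp_force: 21.4
```

Request:
arm_command:
  series:
    - [0,0,0.0005,0]
    - [0,0,0.0005,0]
    - [0,0,0.0005,0]
    - [0,0,0.0005,0]
    - [0,0,0.0005,0]

```text
time: 22.8
ee_pos: [0.5186, 0.1349, 0.0949]
tcp_rot: [180.0, -0.0, 96.2]
wrist_force: [0.7, 0.2, 1.7]
opening: 0.0482
grasp_force: 21.5
```

Request:
arm_command:
  series:
    - [0,0,0.0005,-0.03]
    - [0,0,0.0005,-0.06]
    - [0,0,0.0005,-0.09]
    - [0,0,0.0005,-0.12]
    - [0,0,0.0005,-0.15]

```text
time: 23.3
ee_pos: [0.5187, 0.1349, 0.0945]
tcp_rot: [180.0, -0.0, 105.0]
wrist_force: [0.8, -0.1, 3.3]
opening: 0.0484
grasp_force: 21.7
```

Request:
arm_command:
  series:
    - [0,0,0,-0.03]
    - [0,0,0,-0.06]
    - [0,0,0,-0.09]
    - [0,0,0,-0.12]
    - [0,0,0,-0.15]

```text
time: 23.8
ee_pos: [0.5186, 0.1349, 0.0944]
tcp_rot: [180.0, 0.0, 113.6]
wrist_force: [0.3, 1.4, 3.2]
opening: 0.0487
grasp_force: 21.7
```

Request:
arm_command:
  series:
    - [0,0,0,-0.03]
    - [0,0,0,-0.06]
    - [0,0,0,-0.09]
    - [0,0,0,-0.12]
    - [0,0,0,-0.15]

```text
time: 24.3
ee_pos: [0.5186, 0.1349, 0.0943]
tcp_rot: [180.0, -0.0, 122.2]
wrist_force: [1.6, 1.6, 2.1]
opening: 0.0483
grasp_force: 21.6
```

Request:
arm_command:
  series:
    - [0,0,0,-0.03]
    - [0,0,0,-0.06]
    - [0,0,0,-0.09]
    - [0,0,0,-0.12]
    - [0,0,0,-0.15]

```text
time: 24.8
ee_pos: [0.5182, 0.1347, 0.0938]
tcp_rot: [-179.9, -0.0, 130.8]
wrist_force: [0.7, -0.5, -0.1]
opening: 0.0485
grasp_force: 21.4
```

Request:
arm_command:
  series:
    - [0,0,0,-0.03]
    - [0,0,0,-0.06]
    - [0,0,0.0005,-0.06]
    - [0,0,0.001,-0.06]
    - [0,0,0.001,-0.06]

```text
time: 25.3
ee_pos: [0.5185, 0.1348, 0.0932]
tcp_rot: [-180.0, -0.0, 134.0]
wrist_force: [-0.9, 0.3, -1.6]
opening: 0.0486
grasp_force: 21.4
```

Request:
arm_command:
  series:
    - [0,0,0.0005,0]
    - [0,0,0.001,0]
    - [0,0,0.0015,0]
    - [0,0,0.002,0]
    - [0,0,0.002,0]

```text
time: 25.8
ee_pos: [0.5185, 0.1349, 0.0912]
tcp_rot: [-180.0, -0.0, 134.1]
wrist_force: [0.5, -0.6, -1.1]
opening: 0.0486
grasp_force: 21.4
```

Request:
arm_command:
  series:
    - [0,0,0.0005,0]
    - [0,0,0.001,0]
    - [0,0,0.001,0]
    - [0,0,0.001,0]
    - [0,0,0.001,0]

```text
time: 26.3
ee_pos: [0.5186, 0.1349, 0.0904]
tcp_rot: [180.0, 0.0, 134.1]
wrist_force: [-0.7, 0.3, -0.8]
opening: 0.0482
grasp_force: 21.4
```

Request:
arm_command:
  series:
    - [0,0,0.001,0]
    - [0,0,0.002,0]
    - [0,0,0.003,0]
    - [0,0,0.0035,0]
    - [0,0,0.0035,0]

```text
time: 26.8
ee_pos: [0.5185, 0.1349, 0.0867]
tcp_rot: [-180.0, -0.0, 134.1]
wrist_force: [-0.3, 0.1, -1.7]
opening: 0.0483
grasp_force: 21.4
```

Request:
arm_command:
  series:
    - [0,0,0.0005,0]
    - [0,0,0.001,0]
    - [0,0,0.001,0]
    - [0,0,0.001,0]
    - [0,0,0.001,0]

```text
time: 27.3
ee_pos: [0.5186, 0.1349, 0.0859]
tcp_rot: [-180.0, -0.0, 134.1]
wrist_force: [-0.1, 0.5, -0.7]
opening: 0.0481
grasp_force: 21.4
```

Request:
arm_command:
  series:
    - [0,0,0,0]
    - [0,0,0,0]
    - [0,0,0,0]
    - [0,0,0,0]
    - [0,0,0,0]
  hand: 0.072

```text
time: 27.8
ee_pos: [0.5186, 0.1349, 0.0859]
tcp_rot: [180.0, 0.0, 134.1]
wrist_force: [0.0, 0.9, -0.1]
opening: 0.0719
grasp_force: 0.0
```

Request:
arm_command:
  series:
    - [0,0,-0.02,0]
    - [0,0,-0.05,0]
    - [0,0,-0.09,0]
    - [0,0,-0.13,0]
    - [0,0,-0.17,0]

```text
time: 28.3
ee_pos: [0.5183, 0.1348, 0.2575]
tcp_rot: [180.0, 0.0, 134.1]
wrist_force: [0.0, -0.0, -0.2]
opening: 0.072
grasp_force: 0.0
```

Request:
arm_command:
  series:
    - [0.02,-0.02,0,0]
    - [0.05,-0.02,0,0]
    - [0.05,-0.02,0,0]
    - [0.05,-0.02,0,0]
    - [0.05,-0.02,0,0]

```text
time: 28.8
ee_pos: [0.4698, 0.1567, 0.2556]
tcp_rot: [-180.0, 0.0, 134.1]
wrist_force: [-0.4, 0.2, 0.1]
opening: 0.0721
grasp_force: 0.0
```

```bash
python3 - <<'E'
from h import *
o=bot.get_obs();print(o["ee_pos"],o["tcp_rot"])
rs={}
for n in("scene","side","wrist"):
    im,K,T,_=cam(n);cv2.imwrite(f"pics/{n}10.png",im)
    for t,z in {"cone_center":.104,"cover_knob":.088,"sieve_center":.08}.items():
        for m in bot.mark_of(n,t)[:1]: print(n,t,m["confidence"],np.round(m["location"],1),onz(K,T,m["location"],z).round(4)); rs.setdefault(t,[]).append(ray(K,T,m["location"]))
    hsv=cv2.cvtColor(im,cv2.COLOR_BGR2HSV);mk=cv2.inRange(hsv,(3,150,80),(18,255,255));nn,l,s,ce=cv2.connectedComponentsWithStats(mk)
    for i in range(1,nn):
        if s[i][4]>40: print("  orange",s[i],ce[i].round(1),onz(K,T,ce[i],.090).round(4))
for t,r in rs.items():
    if len(r)>1: print(t,tri(r).round(4))
E
```

```text
[0.46977316 0.15668771 0.25561858] [-1.7998428e+02  5.0473704e-03  1.3406329e+02]
scene cone_center 0.62 [340.1 185.6] [ 0.3584 -0.1378  0.104 ]
scene cover_knob 0.68 [231.4 268.8] [0.4416 0.2456 0.088 ]
scene sieve_center 0.8 [234.  233.3] [0.508  0.1445 0.08  ]
  orange [   5  210  102   47 2106] [ 58.7 229.5] [0.8649 0.3598 0.09  ]
  orange [221 210  26  31 582] [233.1 226.4] [0.5174 0.1343 0.09  ]
  orange [226 264  11  11  62] [230.8 270.1] [0.4394 0.2506 0.09  ]
  orange [  71  385   58   35 1551] [ 99.9 404.7] [0.449  0.5869 0.09  ]
side cone_center 0.61 [302.4 164.6] [0.5178 0.1322 0.104 ]
side cover_knob 0.59 [272.3 145.4] [0.4337 0.2546 0.088 ]
side sieve_center 0.59 [302.7 166.6] [0.5212 0.1537 0.08  ]
  orange [411  25  16  17 165] [419.   32.6] [1.1481 1.147  0.09  ]
  orange [244  47  21  29 513] [254.6  60.7] [0.3762 0.862  0.09  ]
  orange [351  70  19  17 139] [361.5  78.4] [0.7926 0.6907 0.09  ]
  orange [258  78   7  20  45] [261.1  87.6] [0.4017 0.6289 0.09  ]
  orange [264 106   7  12  57] [267.4 111.5] [0.4221 0.4555 0.09  ]
  orange [292 154  21  26 398] [302.3 167.8] [0.5181 0.135  0.09  ]
wrist cone_center 0.85 [297.6 238.6] [0.5185 0.1372 0.104 ]
wrist cover_knob 0.77 [323.8 103.8] [0.4432 0.2489 0.088 ]
  orange [542  73  18  26 248] [552.5  86.1] [0.5854 0.408  0.09  ]
  orange [311  96  25  26 519] [323.2 108.3] [0.4456 0.2455 0.09  ]
  orange [ 267  204   56   62 2667] [295.1 233.7] [0.5174 0.1359 0.09  ]
cone_center [0.4354 0.0716 0.1897]
cover_knob [0.4384 0.2485 0.0927]
sieve_center [0.5145 0.1456 0.0822]
```

Request:
arm_command:
  series:
    - [0.025,0.012,0,0]
    - [0.05,0.025,0.015,0]
    - [0.075,0.035,0.04,0]
    - [0.085,0.0445,0.065,0]
    - [0.085,0.0445,0.085,0]
  hand: 0.055

```text
time: 29.9
ee_pos: [0.4416, 0.2504, 0.1693]
tcp_rot: [-180.0, -0.0, 134.2]
wrist_force: [0.7, -0.5, -0.3]
opening: 0.0547
grasp_force: 0.0
```

Request:
arm_command:
  series:
    - [0,0,0,0]
    - [0,0,0,0]
    - [0,0,0,0]
    - [0,0,0,0]
    - [0,0,0,0]

```text
time: 30.4
ee_pos: [0.4427, 0.2489, 0.1717]
tcp_rot: [179.9, 0.0, 134.0]
wrist_force: [0.2, 0.4, 0.2]
opening: 0.0548
grasp_force: 0.0
```

```bash
python3 - <<'E'
from h import *
o=bot.get_obs();print(o["ee_pos"],o["tcp_rot"])
im,K,T,_=cam("wrist");cv2.imwrite("pics/w11.png",im)
for m in bot.mark_of("wrist","cover_knob")[:1]: print(m["confidence"],np.round(m["location"],1),onz(K,T,m["location"],.088).round(4))
hsv=cv2.cvtColor(im,cv2.COLOR_BGR2HSV);mk=cv2.inRange(hsv,(3,150,80),(18,255,255));nn,l,s,ce=cv2.connectedComponentsWithStats(mk)
for i in range(1,nn):
    if s[i][4]>80: p=onz(K,T,ce[i],.092);print("orange",s[i],ce[i].round(1),p.round(4));goto(p[0],p[1],134.06)
E
```

```text
[0.4427343  0.24890095 0.17173689] [1.79924509e+02 1.87109627e-02 1.34034845e+02]
0.74 [277.3 220.5] [0.446  0.2464 0.088 ]
orange [544 172  16  21 195] [553.5 180.9] [0.5704 0.4116 0.092 ]
shift [0.0281 0.205 ] turn -0.0003 z 0.17131877824551925
orange [261 207  31  29 613] [276.5 219.8] [0.4442 0.2475 0.092 ]
shift [-0.0022  0.0002] turn -0.0003 z 0.17131877824551925
orange [ 218  317   66   53 2515] [250.7 341.7] [0.5067 0.15   0.092 ]
shift [-0.1156 -0.0226] turn -0.0003 z 0.17131877824551925
```

Request:
arm_command:
  series:
    - [-0.0025,0,0.02,0]
    - [-0.0025,0,0.045,0]
    - [-0.0025,0,0.07,0]
    - [-0.0025,0,0.086,0]
    - [-0.0025,0,0.0905,0]

```text
time: 31.0
ee_pos: [0.4432, 0.2466, 0.0786]
tcp_rot: [-179.8, -0.0, 134.1]
wrist_force: [-0.5, 0.4, -0.2]
opening: 0.0548
grasp_force: 0.0
```

Request:
arm_command:
  series:
    - [0,0,0,0]
    - [0,0,0,0]
    - [0,0,0,0]
    - [0,0,0,0]
    - [0,0,0,0]
  hand: 0.018
  grip_force: 30

```text
time: 31.5
ee_pos: [0.4444, 0.2473, 0.0813]
tcp_rot: [179.9, 0.0, 134.1]
wrist_force: [-0.2, -1.5, 5.7]
opening: 0.0238
grasp_force: 29.9
```

Request:
arm_command:
  series:
    - [0,0,0,0]
    - [0,0,0,0]
    - [0,0,0,0]
    - [0,0,0,0]
    - [0,0,0,0]

```text
time: 32.0
ee_pos: [0.4444, 0.2473, 0.0813]
tcp_rot: [179.9, 0.0, 134.1]
wrist_force: [-0.7, -1.7, 6.0]
opening: 0.024
grasp_force: 29.9
```

Request:
arm_command:
  series:
    - [0,0,-0.01,0]
    - [0,0,-0.03,0]
    - [0,0,-0.06,0]
    - [0,0,-0.1,0]
    - [0,0,-0.13,0]

```text
time: 32.5
ee_pos: [0.4441, 0.2472, 0.2131]
tcp_rot: [179.9, 0.0, 134.1]
wrist_force: [0.5, 1.6, -0.8]
opening: 0.0241
grasp_force: 29.8
```

Request:
arm_command:
  series:
    - [0,0,-0.02,0]
    - [0,0,-0.025,0]
    - [0,0,-0.025,0]
    - [0,0,-0.025,0]
    - [0,0,-0.025,0]

```text
time: 33.0
ee_pos: [0.4436, 0.2469, 0.2339]
tcp_rot: [-179.9, -0.0, 134.1]
wrist_force: [-0.7, 0.5, -1.4]
opening: 0.0239
grasp_force: 29.8
```

```bash
python3 - <<'E'
from h import *
o=bot.get_obs();print(o["ee_pos"],o["tcp_rot"],o["opening"],o["grasp_force"],o["wrist_force"],o["torque"])
for n in("scene","side","wrist"):
    im,K,T,_=cam(n);cv2.imwrite(f"pics/{n}12.png",im)
    for m in bot.mark_of(n,"cover_knob")[:1]: print(n,m["confidence"],np.round(m["location"],1),onz(K,T,m["location"],o["ee_pos"][2]+.007).round(4))
goto(.5187,.1348,134.1)
E
```

```text
[0.44364432 0.24691834 0.233938  ] [-1.79880782e+02 -3.45225454e-02  1.34060804e+02] 0.023876628285781947 29.784861642401665 [-0.65160064  0.4912608  -1.39176589] [-0.02591676 -0.01788896 -0.08162462]
scene 0.86 [224.6 214.9] [0.4435 0.2478 0.2409]
side 0.59 [272.5 104.3] [0.436  0.2389 0.2409]
wrist 0.97 [278.5 278.1] [0.4465 0.2457 0.2409]
shift [-0.1327 -0.0244] turn -0.0006 z 0.23507291985526124
```

Request:
arm_command:
  series:
    - [-0.02,-0.004,0,0]
    - [-0.055,-0.01,0,0]
    - [-0.09,-0.017,0,0]
    - [-0.12,-0.022,0,0]
    - [-0.132,-0.0245,0,0]

```text
time: 33.8
ee_pos: [0.5193, 0.1333, 0.235]
tcp_rot: [-180.0, 0.0, 133.9]
wrist_force: [-0.2, 1.5, -1.3]
opening: 0.0242
grasp_force: 29.8
```

Request:
arm_command:
  series:
    - [0,0,0,0]
    - [0,0,0,0]
    - [0,0,0,0]
    - [0,0,0.01,0]
    - [0,0,0.02,0]

```text
time: 34.3
ee_pos: [0.518, 0.136, 0.2147]
tcp_rot: [180.0, 0.0, 134.1]
wrist_force: [-0.2, 0.5, -1.4]
opening: 0.0241
grasp_force: 29.8
```

Request:
arm_command:
  series:
    - [0,0,0.015,0]
    - [0,0,0.03,0]
    - [0,0,0.042,0]
    - [0,0,0.048,0]
    - [0,0,0.048,0]

```text
time: 34.8
ee_pos: [0.5177, 0.1352, 0.1663]
tcp_rot: [-179.9, -0.0, 134.1]
wrist_force: [0.8, -0.1, -1.6]
opening: 0.0238
grasp_force: 29.8
```

```bash
python3 -c "
from h import *
o=bot.get_obs();print(o['ee_pos'],o['tcp_rot'],o['wrist_force'])
goto(.5185,.1348,134.1)"
```

```text
[0.51770272 0.13524532 0.16628262] [-1.79921022e+02 -4.48911272e-02  1.34071661e+02] [ 0.82638925 -0.10332585 -1.5824949 ]
shift [-0.0009  0.0003] turn -0.0005 z 0.16628262455105086
```

Request:
arm_command:
  series:
    - [0,0,0.003,0]
    - [0,0,0.006,0]
    - [0,0,0.009,0]
    - [0,0,0.01,0]
    - [0,0,0.01,0]

```text
time: 35.3
ee_pos: [0.5182, 0.1352, 0.1572]
tcp_rot: [-180.0, -0.0, 134.1]
wrist_force: [-0.5, 0.0, -1.5]
opening: 0.0239
grasp_force: 29.8
```

Request:
arm_command:
  series:
    - [0,0,0.001,0]
    - [0,0,0.002,0]
    - [0,0,0.003,0]
    - [0,0,0.003,0]
    - [0,0,0.003,0]

```text
time: 35.8
ee_pos: [0.5182, 0.1352, 0.1543]
tcp_rot: [-180.0, -0.0, 134.1]
wrist_force: [-0.3, -0.2, -1.5]
opening: 0.0241
grasp_force: 29.8
```

Request:
arm_command:
  series:
    - [0,0,0.001,0]
    - [0,0,0.002,0]
    - [0,0,0.002,0]
    - [0,0,0.002,0]
    - [0,0,0.002,0]

```text
time: 36.3
ee_pos: [0.5183, 0.1353, 0.1524]
tcp_rot: [180.0, 0.0, 134.1]
wrist_force: [1.0, -1.0, -1.4]
opening: 0.0238
grasp_force: 29.8
```

Request:
arm_command:
  series:
    - [0,0,0.001,0]
    - [0,0,0.001,0]
    - [0,0,0.001,0]
    - [0,0,0.001,0]
    - [0,0,0.001,0]

```text
time: 36.8
ee_pos: [0.5183, 0.135, 0.152]
tcp_rot: [180.0, 0.0, 134.1]
wrist_force: [-2.3, -2.3, 5.7]
opening: 0.0241
grasp_force: 30.3
```

Request:
arm_command:
  series:
    - [0,0,0,0]
    - [0,0,0,0]
    - [0,0,0,0]
    - [0,0,0,0]
    - [0,0,0,0]
  hand: 0.055

```text
time: 37.3
ee_pos: [0.5182, 0.1353, 0.1512]
tcp_rot: [-180.0, -0.0, 134.1]
wrist_force: [-0.5, -0.4, 0.7]
opening: 0.0553
grasp_force: 0.0
```

Request:
arm_command:
  series:
    - [0,0,-0.01,0]
    - [0,0,-0.03,0]
    - [0,0,-0.06,0]
    - [0,0,-0.08,0]
    - [0,0,-0.09,0]

```text
time: 37.8
ee_pos: [0.5187, 0.1354, 0.244]
tcp_rot: [179.8, 0.1, 134.1]
wrist_force: [-0.7, 0.8, 0.4]
opening: 0.0547
grasp_force: 0.0
```

```bash
python3 - <<'E'
from h import *
o=bot.get_obs();print(o["ee_pos"],o["opening"],o["grasp_force"],o["wrist_force"])
rs=[]
for n in("scene","side","wrist"):
    im,K,T,_=cam(n);cv2.imwrite(f"pics/{n}13.png",im)
    for m in bot.mark_of(n,"cover_knob")[:1]: print(n,m["confidence"],onz(K,T,m["location"],.1585).round(4)); rs.append(ray(K,T,m["location"]))
print(tri(rs).round(4))
E
```

```text
[0.51872169 0.13536754 0.2440403 ] 0.0547403086792264 0.0 [-0.68314669  0.81053905  0.36684804]
scene 0.98 [0.5047 0.1386 0.1585]
side 0.69 [0.5129 0.1384 0.1585]
wrist 0.78 [0.5185 0.1331 0.1585]
[0.513  0.1347 0.158 ]
```

```bash
python3 - <<'E'
from h import *
for n in("scene","side","wrist"):
    im,K,T,_=cam(n)
    print(n,"expect",proj(K,T,(.5185,.135,.1605)).round(1),[proj(K,T,(.5185+dx,.135+dy,.1605)).round(1).tolist() for dx,dy in((.01,0),(0,.01))])
    for m in bot.mark_of(n,"cover_knob")[:1]: print(m)
    hsv=cv2.cvtColor(im,cv2.COLOR_BGR2HSV);mk=cv2.inRange(hsv,(2,130,60),(20,255,255))
    e=proj(K,T,(.5185,.135,.1605)).astype(int); y0,x0=e[1]-14,e[0]-14
    for r in mk[y0:y0+34,x0:x0+30]: print("".join("#" if v else "." for v in r))
    nn,l,s,ce=cv2.connectedComponentsWithStats(mk)
    for i in range(1,nn):
        if s[i][4]>25 and np.hypot(*(ce[i]-e))<60: print(s[i],ce[i].round(1))
E
```

```text
scene expect [230.6 203.6] [[227.1, 202.2], [228.0, 205.9]]
{'location': [230.6, 205.7], 'confidence': 0.62}
..............................
..............................
..............................
..............................
..............................
..............................
..............................
..............................
..............................
..............................
..............####............
............########..........
...........##########.........
..........###########.........
...........##########.........
...........##########.........
...........##########.........
...........#########..........
............########..........
.............#######..........
.............#####............
..............................
..............................
..............................
..............................
..............................
..............................
..............................
..............................
..............................
..............................
..............................
[... 1939 characters left out ...]
###
##############################
##############################
##############################
##############################
##############################
##############################
##############################
##############################
##############################
##############################
.############################.
..###########################.
..##########################..
...########################...
....######################....
.....####################.....
.......#################......
........##############........
............#######...........
[261 205  32  32 806] [276.5 220.4]
[255 267   7   7  27] [257.3 269.8]
[263 269  20   7  70] [273.5 272. ]
```

The knob sits within about 2 mm of where it should be in all three cameras, so I'm handing in.

```bash
python3 -c "
from workcell import bot
print(bot.job_done())"
```

```text
the job is handed in; nothing more can be done
None
```

The juicer is back together and handed in at about 38 s: sieve seated with its tabs in the rim gaps, cone turned until it dropped fully home, cover on the rim with its knob within about 2 mm in all three cameras. The gripper has let go of everything. The hand-in returned no verdict, I did not re-measure the tumbler, frog and teether at the end, and the force on the drive post never read above about 4–5 N (motor starts at about 12 N).

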